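Lay the art book down on its display board

TASK

Tip the standing art book over with your fingertips so that it falls away from its front cover and lies flat on the display board with the patterned cover facing up, then push it along by its foot until it lies inside the mustard felt panel, snug and square against the black ledge. Only push the book, never lift or carry it, and leave the tumbler, the candlestick and the candle where they stand; finish clear of everything.

Things in the scene. Friction and masses are not known exactly. Their poses are not given: they have to be found in the camera images.
- board: Pale wood display board, fixed: slab 12 mm thick, 215 mm wide, x from -170 to +150 mm, with a raised black ledge across its +x end. Origin on the table surface on its centre line; x points to the ledge, y across, z up. The mustard felt panel, a flush marking, spans x -50 to +130 mm, y -87.5 to +87.5 mm.
- ledge (a point): Middle of the ledge's inner (-x) face, at the slab's top, 12 mm above the table, x = 130 mm on the board; axes as the board's. The ledge is 20 mm thick, spans the board's width, and its top is 38 mm above the table.
- book: Navy hardback, 0.35 to 0.7 kg, stands on the board a little askew, back to the ledge: 36 mm thick (x), 125 wide (y), 170 tall (z). Origin: centre of its foot, the underside while standing. z points foot to head; -x is the outward normal of the front cover with orange, red and gold rectangles; +x that of the plain back.
- book_center (a point): Centre of the book, 85 mm from its foot along z; axes as the book's. Pushed above half height on the front cover with about 1 N it tips over its foot's back edge without sliding, and falls by itself past 12 degrees. It then lies 36 mm thick, its head some 2 to 7 cm short of the ledge, and slides under a push of a few N.
- tumbler: Amber glass tumbler, 72 mm across and 90 mm tall, loose on the table beside the board. Origin at the centre of its underside.
- candlestick: Brass candlestick, foot 72 mm across, 92 mm tall, loose on the table beside the board. Origin at the centre of its underside.
- votive: Short yellow candle, 48 mm across and 55 mm tall, loose on the table beside the board, on its +y side. Origin at the centre of its underside.

How it is judged (in metres and radians):
On the way:
1. the book has toppled and lies flat, cover up (angle between book's own x axis and vertical above 3.04 rad), for 0.2 s.
At the end, for the whole second after the job is handed in: The book lies flat on the board (within 0.1 rad), front cover up, foot away from the ledge, at rest, square to the ledge within 0.1 rad; its centre is within 8 mm of where it is with the head touching the ledge, and within 25 mm of the centre line (angle between book's own x axis and vertical above 3.04 rad and x of book_center in the frame of board between 0.037 and 0.05 m and y of book_center in the frame of board between -0.025 and 0.025 m and x of book in the frame of board below 0 m and height (world z) of book_center below 0.035 m and angle between the z axis of book and the x axis of board, either way round below 0.1 rad and linear speed of book below 0.01 m/s).
It fails at once if the book is lifted or carried (its foot leaves the board) (height (world z) of book above 0.042 m or (angle between book's own z axis and vertical below 0.1 rad and height (world z) of book above 0.021 m)).
It fails at once if the lying book is lifted (angle between book's own x axis and vertical above 3.04 rad and height (world z) of book_center above 0.042 m).
It fails at once if the tumbler is shifted or tipped (distance of tumbler from where it was at the start of the episode above 0.02 m or angle between tumbler's own z axis and vertical above 0.3 rad).
It fails at once if the candlestick is shifted or tipped (distance of candlestick from where it was at the start of the episode above 0.02 m or angle between candlestick's own z axis and vertical above 0.3 rad).
It fails at once if the votive is shifted or tipped (distance of votive from where it was at the start of the episode above 0.02 m or angle between votive's own z axis and vertical above 0.3 rad).
It also fails if it takes over 45 s, if anything falls off the work surface, if the arm or the gripper's body presses on something with over 40 N, if the wrist force passes 120 N, or if a joint passes its speed limit or range.

ROBOT

A 6-joint arm with a two-finger parallel gripper is mounted at the origin on the work surface. World frame = base frame: x ahead of the robot, y to its left, z up, the work surface at z = 0. Lengths are in mm, angles in rad, forces in N, time in s.
With the tool pointing down it reaches from about 300 to 775 mm from the base axis. Payload 14.6 kg.
Tool frame: the origin (TCP) lies at the very end of the fingers, on their centre line; the grasp point (between the pads) lies 19 mm behind it; z points along the fingers, y is the line along which they close (so a half turn about z gives the same grasp; the last joint's range is limited). The gripper opens to 94 mm and grips with 3 to 60 N. Pads are 16 mm wide; open, the fingers measure 119 mm over their backs; the gripper's body (75 mm by 177 mm) begins 78 mm behind the grasp point.
Start: joints at [-0.067, 0.3, 1.521, -0, 1.321, -0.067], TCP at [549.99, -0.002, 205.446] pointing down, gripper open.
Joint ranges: [-3.03, 3.03], [-0.79, 2.21], [0.23, 2.52], [-1.04, 4.18], [0, 3.07], [-2.55, 2.55]. Speed limits (rad/s): [2.22, 2.22, 2.57, 3.14, 3.14, 3.14].

INTERFACE

Orientations are given as [roll, pitch, yaw] about the fixed x, y, z axes, in that order (R = Rz(yaw) Ry(pitch) Rx(roll)).
In Python, from cell import manip, eyes, ticket gives the robot as it stands. The module is installed in compiled form; this text tells all that it offers.
- The arm moves only by the tool arm_command, never from a script. Its argument "plan" is a list of rows, each a list of 5 numbers: the opening, from -1 (shut) to 1 (fully open), then the shift along the tool's x, y, z in m, then the turn about the tool's z in rad. In form: [[jaw, dx, dy, dz, roll], ...]. A call has 1 to 20 rows; each row shifts and turns the commanded pose from where the row before left it, along the tool's axes as they then stand; what a row does not reach is not made up. A row lasts 1/8 s, in which the tool goes at most 62.5 mm and 10.7 degrees, less where a joint would pass 70% of its speed; a pose out of reach is approached as far as the arm can. A call is refused whole if a number of a shift passes 0.0625 or a number of a turn 0.188, either way. A call with a gripper value outside its range is refused whole. The fingers move at their own pace and stop on an object; "newtons" is the grip in N (left out, the last holds). Time passes only in rows, so rows that do not move let the fingers close. It gives the time, the measured TCP pose, the force, the opening and the grip force at its end, in the units of the state.
- manip.read_state(): the state, without advancing time (a new reading comes with each control period).
- eyes.camera(name): name is "scene" or "side" or "wrist"; returns a dict with "img" (420x560x3 uint8, blue, green, red), "z_map" (420x560 float32, mm along the optical axis (not along the pixel's ray), 0 where there is no reading), "fx", "fy", "cx", "cy" (pixels), "eye" and "orientation" of the camera in the world. Camera axes: x right, y down, z forward; pixel columns grow to the right and rows downward; lengths in mm; the calibration is good to about 2 mm. A picture is of the moment at which its call begins.
- ticket.sign_off(): hands the job in; it is judged then, once.
The state is a dict: "clock": time; "joints": joint angles; "qd": joint speeds; "effort": joint torques, N m; "eef_pos": TCP position; "eef_rot": TCP orientation; "wrist_force": force on the tool from outside, world axes, zero at the start; "moment": the same for the moment, N m; "finger_gap": finger opening in mm; "finger_force": force on a finger pad.
Only numpy, scipy, OpenCV 4.12 (cv2) and the standard library are available. Lean on these libraries where they do the work, as an engineer would, in place of code of your own. Each camera call takes 0.05 s, during which the arm holds its last target. There are 200 camera calls.

## Working session

There is one attempt and no reset: what is moved stays moved. The work goes in short steps, Python scripts to look and compute and a tool call to move; the robot and the scene stay as the last step left them, time stands still between calls to the robot, and variables do not carry over. Pictures are saved under pics/ and viewed, at most 10 in all, crops included, and the job is handed in when it is done.

Besides the shell and the picture viewer there is one more tool, called after ">>>" by a JSON object that holds its "fn" and its "kwargs", one argument or row to a line. arm_command: Moves the arm, as the interface text tells. Its arguments: {"type":"object","properties":{"plan":{"type":"array"},"newtons":{"type":"number"}},"required":["plan"]}

```bash
mkdir -p pics; cat > h.py <<'E'
import numpy as np, cv2
from scipy.spatial.transform import Rotation as R
from cell import manip, eyes, ticket
def cloud(c):
    z=c["z_map"].astype(float); v,u=np.mgrid[:z.shape[0],:z.shape[1]]
    P=np.stack([(u-c["cx"])/c["fx"]*z,(v-c["cy"])/c["fy"]*z,z],-1)
    o=np.array(c["orientation"]); M=o if o.shape==(3,3) else R.from_euler("xyz",o).as_matrix()
    W=P@M.T+np.array(c["eye"]); W[z<=0]=np.nan
    return W
E
python3 - <<'E'
from h import *
s=manip.read_state(); print({k:np.round(v,3).tolist() for k,v in s.items()})
ims=[]
for n in ["scene","side"]:
    c=eyes.camera(n); print(n,c["eye"],c["orientation"],c["fx"]); W=cloud(c); np.save(n+".npy",W); cv2.imwrite(f"pics/{n}0.png",c["img"])
    print(np.nanpercentile(W.reshape(-1,3),[1,50,99],axis=0).round())
E
```

```text
{'clock': 0.0, 'joints': [-0.067, 0.3, 1.522, -0.0, 1.321, -0.067], 'qd': [-0.001, -0.001, 0.001, -0.001, 0.001, -0.001], 'effort': [-0.002, -53.181, -35.274, 0.071, 0.024, -0.0], 'eef_pos': [549.743, 0.022, 204.891], 'eef_rot': [-3.14, -0.0, 1.571], 'wrist_force': [0.02, -1.146, -0.349], 'moment': [0.032, 0.045, -0.029], 'finger_force': 0.0, 'finger_gap': 93.6}
scene [1335.23665967 -185.22808554  644.91493891] [-2.20654127  0.00708265  1.27803659] 451.97026730352184
[[-2.307e+03 -1.029e+03 -7.550e+02]
 [ 5.400e+02  2.600e+01 -1.000e+00]
 [ 9.560e+02  2.004e+03  4.410e+02]]
side [265.6307084  563.94511731 538.13696688] [-2.20529129  0.0057681  -2.56136057] 391.5958442691832
[[ 1.230e+02 -2.233e+03 -4.910e+02]
 [ 6.320e+02 -1.900e+01 -1.000e+00]
 [ 1.632e+03  5.070e+02  3.980e+02]]
```

View pics/scene0.png

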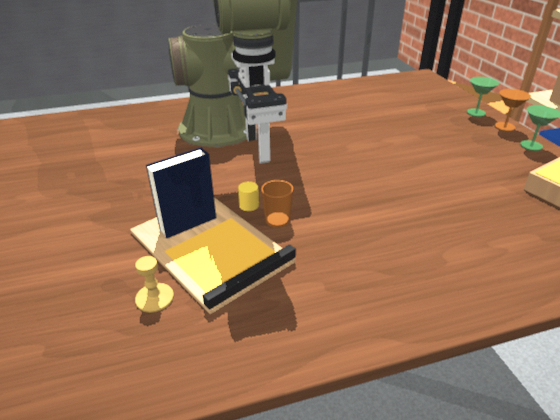

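View pics/side0.png

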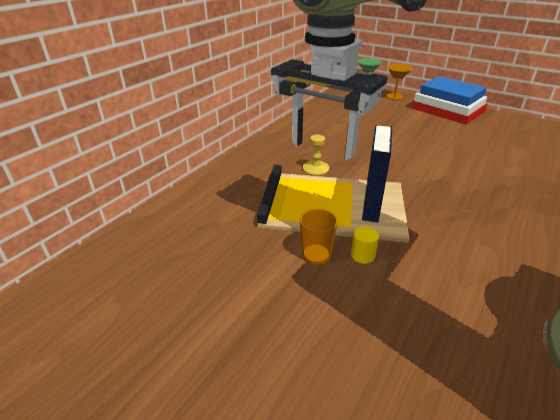

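The scene view shows the book standing at (185,195), the ledge at (250,272), the tumbler at (277,203), the votive at (248,196) and the candlestick at (153,280). The side view shows the same layout, with the book edge-on at (378,175). Next I measure the poses.

```bash
python3 - <<'E'
from h import *
W=np.load("scene.npy"); S=np.load("side.npy")
for n,A in (("scene",W),("side",S)):
    P=A.reshape(-1,3); P=P[np.isfinite(P).all(1)]
    P=P[(P[:,0]>300)&(P[:,0]<850)&(np.abs(P[:,1])<400)]
    for nm,lo,hi in(("slab",9,15),("z36-40",35,41),("top180",177,187)):
        Q=P[(P[:,2]>lo)&(P[:,2]<hi)]
        r=cv2.minAreaRect(Q[:,:2].astype(np.float32)); print(n,nm,len(Q),np.round(r[0]),np.round(r[1]),round(r[2],1), cv2.boxPoints(r).round().tolist())
    c=eyes.camera(n)["img"]
# specific patches
def patch(A,u0,u1,v0,v1,lo,hi):
    Q=A[v0:v1,u0:u1].reshape(-1,3); Q=Q[np.isfinite(Q).all(1)]; return Q[(Q[:,2]>lo)&(Q[:,2]<hi)]
def rep(n,Q):
    if len(Q)>5: 
        r=cv2.minAreaRect(Q[:,:2].astype(np.float32)); print(n,len(Q),"rect",np.round(r[0]),np.round(r[1]),round(r[2],1),Q.max(0).round(),cv2.boxPoints(r).round().tolist())
rep("ledge sc",patch(W,200,300,245,305,33,42)); rep("ledge si",patch(S,255,290,160,225,33,42))
rep("booktop sc",patch(W,145,215,145,180,170,190)); rep("booktop si",patch(S,365,400,120,160,174,190))
rep("tumb sc",patch(W,258,296,178,226,5,100)); rep("tumb si",patch(S,296,340,205,265,5,100))
rep("vot sc",patch(W,236,260,180,212,5,70)); rep("vot si",patch(S,350,382,225,265,5,70))
rep("candle sc",patch(W,130,176,255,312,5,110)); rep("candle si",patch(S,300,332,133,176,5,110))
rep("slab si",patch(S,255,410,170,240,10,15)); rep("slab sc",patch(W,125,300,200,305,10,15))
# book back plane
Q=patch(W,160,210,170,225,40,170); rep("back",Q)
c0=Q.mean(0); n=np.linalg.svd(Q-c0)[2][2]; print("back plane",c0,n,np.degrees(np.arctan2(n[1],n[0])))
E
```

```text
scene slab 7235 [ 586. -109.] [324. 374.] 13.6 [[384.0, 34.0], [473.0, -329.0], [788.0, -253.0], [700.0, 111.0]]
scene z36-40 1111 [608. -92.] [274. 357.] 14.0 [[432.0, 48.0], [518.0, -299.0], [784.0, -233.0], [698.0, 114.0]]
scene top180 641 [ 496. -154.] [ 42. 127.] 19.3 [[455.0, -101.0], [497.0, -221.0], [537.0, -207.0], [495.0, -88.0]]
side slab 5718 [ 558. -112.] [318. 383.] 19.1 [[346.0, 16.0], [471.0, -345.0], [771.0, -241.0], [646.0, 120.0]]
side z36-40 629 [603. -82.] [259. 364.] 37.3 [[390.0, -16.0], [610.0, -305.0], [816.0, -149.0], [595.0, 141.0]]
side top180 487 [ 493. -156.] [ 36. 127.] 19.4 [[455.0, -102.0], [497.0, -222.0], [531.0, -210.0], [489.0, -90.0]]
ledge sc 920 rect [711. -59.] [ 23. 215.] 24.4 [764.  41.  41.] [[657.0, 34.0], [745.0, -162.0], [766.0, -152.0], [677.0, 44.0]]
ledge si 463 rect [708. -60.] [ 20. 214.] 24.4 [758.  40.  40.] [[655.0, 34.0], [743.0, -162.0], [762.0, -153.0], [673.0, 42.0]]
booktop sc 845 rect [ 496. -154.] [ 42. 127.] 19.3 [534. -90. 183.] [[455.0, -101.0], [497.0, -221.0], [537.0, -207.0], [495.0, -88.0]]
booktop si 531 rect [ 493
[... 691 characters left out ...]
-238.0], [712.0, -292.0], [738.0, -227.0], [600.0, -173.0]]
candle si 530 rect [ 684. -234.] [68. 91.] 23.6 [ 724. -179.   93.] [[634.0, -206.0], [670.0, -289.0], [733.0, -262.0], [697.0, -179.0]]
slab si 5174 rect [ 577. -134.] [319. 244.] 24.1 [743.  40.  15.] [[382.0, -88.0], [481.0, -311.0], [772.0, -181.0], [673.0, 42.0]]
slab sc 6713 rect [ 585. -101.] [337. 351.] 2.4 [755.  73.  15.] [[410.0, 67.0], [424.0, -284.0], [761.0, -270.0], [746.0, 81.0]]
back 2439 rect [ 507. -154.] [ 28. 121.] 15.8 [536. -94. 170.] [[476.0, -99.0], [509.0, -216.0], [537.0, -208.0], [504.0, -91.0]]
back plane [ 514.19022807 -155.64741445  103.65728338] [-0.94644178 -0.32278204  0.00772725] -161.1681618481341
```

Board: origin about (582,-117), yaw 24.4°. Book: centre about (494,-155), yaw about 19°. The sizes match the ones given. I'll go up and over to the front side first, keeping the jaws open so they make two contacts.

>>> {"fn": "arm_command", "kwargs": {
  "plan": [
    [1,0,-0.05,-0.025,0],
    [1,0,-0.05,0,0],
    [1,-0.045,-0.008,0,0],
    [1,-0.045,0,0,0],
    [1,-0.045,0,0,0],
    [1,-0.038,0,0,0],
    [1,0,0,0,0.18],
    [1,0,0,0,0.18],
    [1,0,0,0,0.18],
    [1,0,0,0,0.18],
    [1,0,0,0,0.18],
    [1,0,0,0,0.18],
    [1,0,0,0,0.16],
    [1,0,0,0,0],
    [1,0,0,0,0]
  ]
}}

```text
clock: 2.08
eef_pos: [442.0, -173.0, 230.4]
eef_rot: [-3.141, 0.0, 0.334]
wrist_force: [0.3, 0.1, 0.3]
finger_gap: 94.3
finger_force: 0.0
```

>>> {"fn": "arm_command", "kwargs": {
  "plan": [
    [1,0,0,0.04,0],
    [1,0,0,0.04,0],
    [1,0,0,0,0],
    [1,0.01,0,0,0],
    [1,0.005,0,0,0],
    [1,0.005,0,0,0],
    [1,0.005,0,0,0],
    [1,0.005,0,0,0],
    [1,0.005,0,0,0],
    [1,0,0,0,0]
  ]
}}

```text
clock: 3.32
eef_pos: [475.3, -161.5, 150.4]
eef_rot: [-3.142, 0.0, 0.331]
wrist_force: [0.3, -0.2, -0.9]
finger_gap: 94.2
finger_force: 0.2
```

```bash
python3 - <<'E'
from h import *
a=eyes.camera("side")["img"]; cv2.imwrite("pics/side1.png",cv2.resize(a[80:280,220:500],None,fx=2,fy=2))
E
```

```text
(no output)
```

View pics/side1.png

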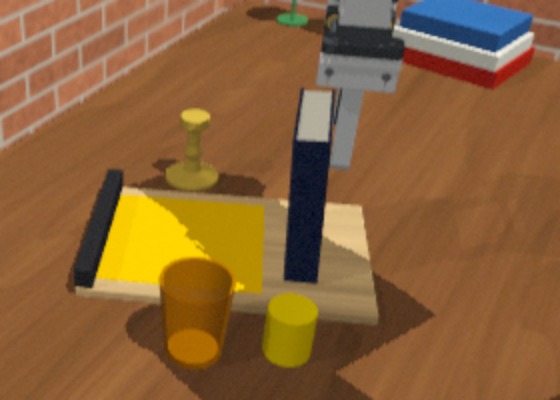

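The finger at crop (345,140) is touching the cover, and the book at (310,190) is just beginning to lean toward the ledge. I'll push on slowly.

>>> {"fn": "arm_command", "kwargs": {
  "plan": [
    [1,0.004,0,0,0],
    [1,0.004,0,0,0],
    [1,0.004,0,0,0],
    [1,0.004,0,0,0],
    [1,0.004,0,0,0],
    [1,0.004,0,0,0],
    [1,0.004,0,0,0],
    [1,0.003,0,0,0],
    [1,0,0,0,0],
    [1,0,0,0,0],
    [1,0,0,0,0],
    [1,0,0,0,0],
    [1,0,0,0,0],
    [1,0,0,0,0]
  ]
}}

```text
clock: 5.12
eef_pos: [504.4, -151.6, 150.5]
eef_rot: [3.142, 0.0, 0.331]
wrist_force: [-0.2, -0.2, 0.4]
finger_gap: 93.8
finger_force: 0.0
```

```bash
python3 - <<'E'
from h import *
a=eyes.camera("side")["img"]; cv2.imwrite("pics/side2.png",cv2.resize(a[80:280,220:500],None,fx=2,fy=2))
E
```

```text
(no output)
```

View pics/side2.png

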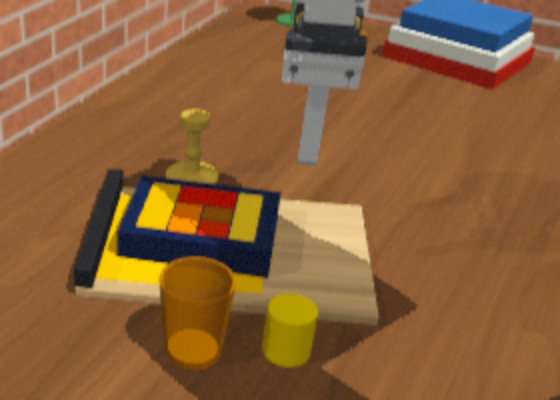

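The book is lying flat with its cover up (crop 120–280, 180–270), a little short of the ledge. I'll measure where it lies.

```bash
cat >> h.py <<'E'
O=np.array([582,-117.3]); Y=np.radians(24.4); B=np.array([[np.cos(Y),np.sin(Y)],[-np.sin(Y),np.cos(Y)]])
def book(n):
    W=cloud(eyes.camera(n)).reshape(-1,3); W=W[np.isfinite(W).all(1)]
    b=np.c_[(W[:,:2]-O)@B.T,W[:,2]]
    Q=b[(b[:,2]>44.5)&(b[:,2]<53)&(abs(b[:,1])<95)&(b[:,0]>-130)&(b[:,0]<140)]
    L=b[(b[:,2]>33)&(b[:,2]<42)&(abs(b[:,1])<95)&(b[:,0]>122)&(b[:,0]<165)]
    if len(Q)<20: print(n,len(Q)); return
    r=cv2.minAreaRect(Q[:,:2].astype(np.float32)); print(n,len(Q),np.round(r[0],1),np.round(r[1],1),round(r[2],1),cv2.boxPoints(r).round().tolist(),"z",np.median(Q[:,2]).round(1),"ledge x",np.percentile(L[:,0],[1,99]).round(1))
E
python3 -c "
from h import *
book('scene');book('side')"
```

```text
scene 3294 [23.4 -9.4] [126.  175.1] 85.0 [[-69.0, -65.0], [105.0, -80.0], [116.0, 46.0], [-58.0, 61.0]] z 47.8 ledge x [131.8 152.7]
side 2269 [ 22.1 -10.2] [130.1 170.7] 84.5 [[-69.0, -67.0], [101.0, -83.0], [113.0, 46.0], [-57.0, 63.0]] z 47.5 ledge x [128.7 148.2]
```

>>> {"fn": "arm_command", "kwargs": {
  "plan": [
    [1,0,0,0,-0.094],
    [1,-0.02,0.006,0,0],
    [1,0,0,0.045,0],
    [1,0,0,0.045,0],
    [1,0,0,0.025,0],
    [1,0,0,0.013,0],
    [1,0,0,0,0],
    [1,0,0,0,0]
  ]
}}

```text
clock: 6.28
eef_pos: [489.1, -165.7, 23.5]
eef_rot: [3.14, -0.001, 0.424]
wrist_force: [-0.4, -0.0, -0.1]
finger_gap: 93.9
finger_force: 0.0
```

>>> {"fn": "arm_command", "kwargs": {
  "plan": [
    [1,0.01,0,0,0],
    [1,0.01,0,0,0],
    [1,0.004,0,0,0],
    [1,0.004,0,0,0],
    [1,0.004,0,0,0],
    [1,0.004,0,0,0],
    [1,0.004,0,0,0],
    [1,0.003,0,0,0],
    [1,0.002,0,0,0],
    [1,0.002,0,0,0],
    [1,0,0,0,0],
    [1,0,0,0,0]
  ]
}}

```text
clock: 7.78
eef_pos: [531.7, -145.8, 22.5]
eef_rot: [3.142, -0.0, 0.425]
wrist_force: [0.7, -0.4, 0.2]
finger_gap: 94.0
finger_force: 0.0
```

```bash
python3 -c "
from h import *
s=manip.read_state(); print((np.array(s['eef_pos'][:2])-O)@B.T, B@np.array(s['wrist_force'][:2]))
book('scene');book('side')"
```

```text
[-57.6087642   -5.11646838] [ 0.44357389 -0.66399502]
scene 3413 [31.1 -3.3] [126.9 190.1] 89.7 [[-64.0, -66.0], [126.0, -67.0], [127.0, 60.0], [-64.0, 61.0]] z 47.8 ledge x [122.3 152.3]
side 2284 [27. -4.] [133.5 189.3] 89.8 [[-68.0, -70.0], [121.0, -71.0], [122.0, 62.0], [-67.0, 63.0]] z 47.5 ledge x [128.5 148.2]
```

The book is square now, with its head 5–8 mm short of the ledge. I'll push in small steps until the wrist force shows contact.

>>> {"fn": "arm_command", "kwargs": {
  "plan": [
    [1,0.002,0,0,0],
    [1,0.001,0,0,0],
    [1,0.001,0,0,0],
    [1,0.001,0,0,0],
    [1,0.001,0,0,0],
    [1,0,0,0,0]
  ]
}}

```text
clock: 8.62
eef_pos: [537.0, -143.4, 22.5]
eef_rot: [-3.142, -0.0, 0.425]
wrist_force: [-2.8, -1.3, 1.5]
finger_gap: 94.0
finger_force: 1.7
```

>>> {"fn": "arm_command", "kwargs": {
  "plan": [
    [1,0.001,0,0,0],
    [1,0,0,0,0]
  ]
}}

```text
clock: 8.88
eef_pos: [537.9, -143.0, 22.4]
eef_rot: [-3.142, -0.0, 0.425]
wrist_force: [-3.4, -1.4, 3.0]
finger_gap: 93.6
finger_force: 1.7
```

>>> {"fn": "arm_command", "kwargs": {
  "plan": [
    [1,0.001,0,0,0],
    [1,0,0,0,0]
  ]
}}

```text
clock: 9.12
eef_pos: [538.7, -142.6, 22.4]
eef_rot: [-3.141, 0.0, 0.425]
wrist_force: [-4.7, -1.7, 3.1]
finger_gap: 93.8
finger_force: 2.4
```

>>> {"fn": "arm_command", "kwargs": {
  "plan": [
    [1,0.001,0,0,0],
    [1,0,0,0,0]
  ]
}}

```text
clock: 9.38
eef_pos: [538.7, -142.6, 22.4]
eef_rot: [-3.141, 0.002, 0.425]
wrist_force: [-13.2, -5.3, 8.1]
finger_gap: 94.2
finger_force: 6.6
```

>>> {"fn": "arm_command", "kwargs": {
  "plan": [
    [1,0.001,0,0,0],
    [1,0,0,0,0]
  ]
}}

```text
clock: 9.62
eef_pos: [538.8, -142.5, 22.4]
eef_rot: [-3.14, 0.004, 0.425]
wrist_force: [-20.0, -7.3, 12.9]
finger_gap: 94.2
finger_force: 10.8
```

```bash
python3 -c "
from h import *
s=manip.read_state(); print((np.array(s['eef_pos'][:2])-O)@B.T, B@np.array(s['wrist_force'][:2]))
book('scene');book('side')"
```

```text
[-49.78168738  -5.12301109] [-21.20070546   1.63122936]
scene 3455 [37.6 -2.3] [127.  191.4] 90.0 [[-58.0, -66.0], [133.0, -66.0], [133.0, 61.0], [-58.0, 61.0]] z 47.8 ledge x [126.6 152.5]
side 2280 [34.8 -3.1] [187.6 130.1] 0.1 [[-59.0, 62.0], [-59.0, -68.0], [129.0, -68.0], [129.0, 62.0]] z 47.5 ledge x [125.1 148.1]
```

The TCP has stalled and the force is rising, so the book is snug against the ledge. I'll back straight off, rise and check.

>>> {"fn": "arm_command", "kwargs": {
  "plan": [
    [1,-0.003,0,0,0],
    [1,-0.012,0,0,0],
    [1,-0.025,0,0,0],
    [1,0,0,-0.05,0],
    [1,0,0,-0.06,0],
    [1,0,0,-0.06,0],
    [1,-0.03,0,-0.03,0],
    [1,0,0,0,0],
    [1,0,0,0,0]
  ]
}}

```text
clock: 10.85
eef_pos: [476.7, -170.4, 221.4]
eef_rot: [-3.141, 0.0, 0.425]
wrist_force: [-0.1, 0.9, -0.3]
finger_gap: 94.3
finger_force: 0.0
```

```bash
python3 -c "
from h import *
book('scene');book('side')
cv2.imwrite('pics/f.png',eyes.camera('scene')['img'])"
```

```text
scene 3410 [46.3 -2. ] [127.4 174.1] 89.7 [[-41.0, -65.0], [133.0, -66.0], [134.0, 61.0], [-40.0, 62.0]] z 47.8 ledge x [126.7 152.3]
side 2302 [43.8 -2.7] [169.9 129. ] 0.4 [[-42.0, 61.0], [-41.0, -68.0], [129.0, -67.0], [128.0, 62.0]] z 47.5 ledge x [124.2 148.2]
```

View pics/f.png

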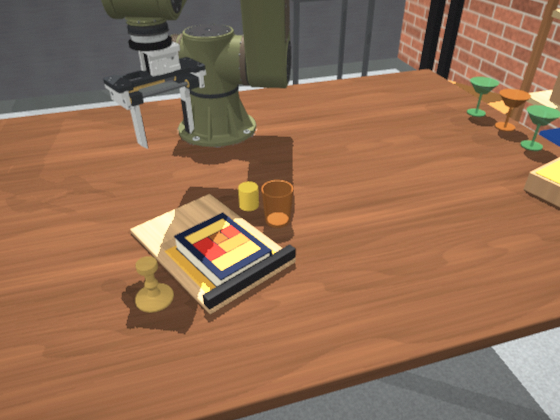

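The book lies cover up at (222,248), square against the ledge. The tumbler, votive and candlestick haven't moved, and the arm is clear. I'm handing it in.

```bash
python3 -c "
from h import *
print(ticket.sign_off())"
```

```text
the job is handed in; nothing more can be done
None
```

The book lies flat, cover up, inside the felt panel and square against the ledge (centre measured at x ≈ 45 mm, y ≈ -2 mm on the board); the tumbler, candlestick and candle look unmoved in the last picture, the arm is clear, and the job is handed in (sign-off returned no verdict).

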